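# Clip the sensor to the catch pan and hold the nut mill's gap lever at its fifth click

## Robot

A 6-joint arm with a two-finger parallel gripper is mounted at the origin on the work surface. World frame = base frame: x ahead of the robot, y to its left, z up, the work surface at z = 0. Lengths are in m, angles in rad, forces in N, time in s.
With the tool pointing down it reaches from about 0.35 to 0.775 m from the base axis. Payload 5.5 kg.
Tool frame: the origin (TCP) lies midway between the tips of the shut fingers; the grasp point (between the pads) lies 19 mm behind it; z points along the fingers, y is the line along which they close (so a half turn about z gives the same grasp; the last joint's range is limited). The gripper opens to 85 mm and grips with 20 to 120 N. Pads are 22 mm wide; open, the fingers measure 114 mm over their backs; the gripper's body (76 mm by 85 mm) begins 54 mm behind the grasp point. The pads swing forward as they close: fully open they stand 13 mm farther back than shut.
Start: joints at [-0.14, 0.313, 0.046, 1.304, 0, 1.431], TCP at [0.575, -0, 0.231] pointing down, gripper open.
Joint ranges: [-2.76, 2.76], [-0.86, 1.69], [-1.03, 1.26], [-2.2, 2.34], [-1.47, 1.5], [-3.14, 3.14]. Speed limits (rad/s): [2.57, 2.57, 3.14, 3.14, 3.14, 3.14].

## Interface

Orientations are given as a unit quaternion [w, x, y, z].
In Python, from bench import r gives the robot as it stands.
- The arm moves only by the tool send_rows, never from a script. Its argument "series" is a list of rows, each a list of 6 numbers: the shift along the tool's x, y, z in m, then the turn, a rotation vector about the tool's x, y, z in rad. A call has 1 to 5 rows; each row shifts and turns the commanded pose from where the row before left it, along the tool's axes as they then stand; what a row does not reach is not made up. A row lasts 1/8 s, in which the tool goes at most 62.5 mm and 10.7 degrees, less where a joint would pass 70% of its speed; a pose out of reach is approached as far as the arm can. A call is refused whole if a number of a shift passes 0.0625 or a number of a turn 0.188, either way. A call with a gripper value outside its range is refused whole. "hand" is the closure, from 0 (fully open) to 1 (shut), set as the call begins (left out, the last holds). The fingers move at their own pace and stop on an object; the grip force is fixed at half the most. Time passes only in rows, so rows that do not move let the fingers close. It gives the time, the measured TCP pose, the force, the opening and the grip force at its end, in the units of the state.
- r.observe(): the state, without advancing time (a new reading comes with each control period).
- r.grab_frame(name): name is "scene" or "side" or "wrist"; returns a dict with "color" (384x512x3 uint8, blue, green, red), "fov_y" (degrees; the focal length in pixels is half the picture's height over the tangent of half this angle, whatever the lens; pixels are square), "cx", "cy" (the principal point, pixels), "R" (3x3) and "t" (3): a world point X has camera coordinates R X + t. Camera axes: x right, y down, z forward; pixel columns grow to the right and rows downward; lengths in m; the calibration is good to about 2 mm. A picture is of the moment at which its call begins. There is no depth.
- r.job_done(): hands the job in; it is judged then, once.
Trained networks look in a picture, given as the dict that the camera call returned (one of the last four; its "shot" number tells which), for a name from the list of things; names that differ only in an ending like _2 or _b are one class to them, and where a whole thing is asked for, a point or a joint stands for the part that bears it (a point fixed in the world has none). Each returns a list of dicts, best first, with "confidence" (0 to 1); they miss things now and then, are a little off and sometimes report something else, mostly with a low value. They report only what shows in the picture. A call takes as long as a camera call. They do not tell look-alikes from the thing itself.
- r.search_frame(thing, picture): "bbox" ([left, top, right, bottom] in pixels, round what is visible of it).
- r.regions_of(thing, picture): "region" (384x512 bool, what is visible of it) and "bbox" ([left, top, right, bottom] in pixels, round what is visible of it).
- r.mark_of(thing, picture): "centre" ([row, column] in pixels: a listed point, or the origin of a listed thing).
The state is a dict: "time_s": time; "joints": joint angles; "qvel": joint speeds; "effort": joint torques, N m; "eef_pos": TCP position; "tool_rot": TCP orientation; "ft_force": force on the tool from outside, world axes, zero at the start; "moment": the same for the moment, N m; "grip_width": finger opening in m; "grasp_force": force on a finger pad.
Only numpy, scipy, OpenCV 4.12 (cv2) and the standard library are available. Lean on these libraries where they do the work, as an engineer would, in place of code of your own. Each camera call takes 0.05 s, during which the arm holds its last target. There are 200 camera calls.

## Task

Get the nut mill ready for grinding: first squeeze the sprung sensor clip open and let it close over the front edge of the mill's catch pan, upright and pushed well down, clear of the pan's corners. Then move the mill's gap lever, by its knob, five clicks on from its stop and never on to the sixth; it springs back if let go, so finish while still holding it by the knob at the fifth click so that I can lock it. Leave the jar, the bottle and the bowl of nuts where they stand.

Things in the scene. Friction and masses are not known exactly. Their poses are not given: they have to be found in the camera images.
- clip_center (a point): centre of the hinge pin of a steel spring clip, 72 mm tall, 26 mm wide along y, about 60 g, with a white sensor pod on the +y end of the pin. It stands upright on the counter, jaws down, to one side of the mill; this point is then 36 mm up. It opens along its x axis; z points up the handles
- clip_grip (a point): point to pinch between the clip's two flat steel handles, 22 mm above the pin. The handles lean outwards, 15 mm wide outside at the pin, 36 mm at their tops (36 mm above the pin). Pinched along x to their stop (about 10 N) they are nearly parallel and about 15 mm wide outside
- clip_mouth (a point): middle of the clip's mouth, at the underside of its rubber lips (8 mm high), 36 mm below the pin. Fully pinched, the lips stand 16 to 18 mm apart along x. An edge can enter 28 mm, until it meets the pod 8 mm below the pin. Let go, the jaws shut on the edge with about 5 N
- clip_jaw (a joint): opening of each jaw of the clip in rad: 0 shut, 0.26 fully open (stop), about 0.06 when clipped on the 5 mm pan edge
- pan_edge (a point): middle of the top of the catch pan's front wall, the one away from the mill. The pan is an open steel tray fixed to the mill, 110 (x) by 160 (y) mm, 70 mm tall; walls upright, 5 mm thick. x points level across this wall towards the mill (its 140 mm tall front is 113 mm along x), y along the edge, z up. The clip's x axis goes along this x, either way round
- mill: nut mill with the catch pan: a grey metal box, 240 (x) by 200 (y) by 140 mm, from 100 mm in front to 140 mm behind this origin on the counter. A dark round hopper, 120 mm across and 235 mm above the counter, stands 70 mm behind the origin. x points away from the pan, z up
- lever_pivot (a point): pivot of the gap lever, on its vertical axis, level with the flat top of the mill (140 mm above the counter) and 30 mm in front of the mill's origin. x points along the lever to its knob and turns with it, z up. Round it a toothed wheel, 96 mm across, clicks past a sprung pawl
- knob_center (a point): middle of the knob: an upright black cylinder, 18 mm across and 45 mm tall, on the end of the flat steel gap lever, 100 mm from the pivot; 183.5 mm above the counter. The lever's bar beneath it reaches 160 mm above the counter: keep fingertips above that. The knob spins freely on its own axis. Pinch it from above or push its side
- lever_knob: the same knob as a body; its origin lies on its axis at its lower end, 158 mm above the counter
- gap_lever (a joint): angle of the gap lever, rad: 0 at its stop, growing anticlockwise seen from above, to 1.36. Click n has its notch at 0.17 n (fifth 0.85), crests lie half-way. A spring pulls back with 5 to 6.5 N at the knob; each click adds 2 to 3 N before its crest, and past it the push needed drops by 4 to 6 N. Let go, it springs right back
- jar_center (a point): centre of a closed glass jar, 70 mm across and 85 mm tall, on the other side of the mill from the clip: leave it
- bottle_center (a point): centre of a milk-white bottle, 74 mm across and 190 mm tall: leave it
- bowl_center (a point): centre of a steel bowl of hazelnuts, 200 mm across and 70 mm tall: leave it
There are look-alikes about, which are no part of the job. Of the things shaped like the part that bears clip_center, the bare steel one is meant.

How it is judged:
On the way, in this order (a step that is already met when the one before it is completed fails the run):
1. the sensor clip sits on the front edge of the catch pan, upright, well down and let go (x of clip_center in the frame of pan_edge between -0.006 and 0.006 m and y of clip_center in the frame of pan_edge between -0.065 and 0.065 m and z of clip_center in the frame of pan_edge between 0.002 and 0.02 m and angle between clip_center's own z axis and vertical below 0.3 rad and angle between the x axis of clip_center and the x axis of pan_edge, either way round below 0.3 rad and value of joint clip_jaw between 0.03 and 0.12 rad and contact force between the fingers and clip below 0.1 N), for 0.3 s.
2. the gap lever is held by its knob at the fifth click (value of joint gap_lever between 0.785 and 0.915 rad and contact force between the fingers and lever_knob above 0.5 N), for 0.3 s.
At the end, for the whole second after the job is handed in: Fingers on the knob (over 0.5 N), lever at rest in its fifth notch (0.785 to 0.915 rad). Clip alone on the pan's front edge: jaws shut on the wall (0.03 to 0.12 rad), pin within 6 mm of the wall's plane, 65 mm of the edge's middle, 2 to 20 mm above it; upright and square within 0.3 rad (all of step 1 and all of step 2 and velocity of joint gap_lever between -0.05 and 0.05 rad/s); the arm keeps its last pose, push and grip.
It fails at once if the lever went on to the sixth click (value of joint gap_lever above 0.98 rad).
It fails at once if the jar, bottle or bowl was moved by more than 30 mm or knocked over (distance of any of jar_center, bottle_center, bowl_center from where it was at the start of the episode above 0.03 m or angle between any of jar_center, bottle_center, bowl_center's own z axis and vertical above 0.5 rad).
It also fails if it takes over 72 s, if anything falls off the work surface, if the arm or the gripper's body presses on something with over 40 N, if the wrist force passes 120 N, or if a joint passes its speed limit or range.

## Working session

There is one attempt and no reset: what is moved stays moved. The work goes in short steps, Python scripts to look and compute and a tool call to move; the robot and the scene stay as the last step left them, time stands still between calls to the robot, and variables do not carry over. Pictures are saved under pics/ and viewed, at most 10 in all, crops included, and the job is handed in when it is done.

Besides the shell and the picture viewer there is one more tool, called after ">>>" in YAML: its name, and indented under it one key for each argument. send_rows: Moves the arm, as the interface text tells. Its arguments: {"type":"object","properties":{"series":{"type":"array","items":{"type":"array","items":{"type":"number"}}},"hand":{"type":"number"}},"required":["series"]}

```bash
mkdir -p pics
python3 - <<'E'
from bench import r
import cv2,numpy as np
s=r.observe();print(s['time_s'],s['eef_pos'],s['tool_rot'],s['grip_width'])
ims=[]
for n in ["scene","side"]:
    f=r.grab_frame(n);ims.append(f['color'].copy());print(n,f['fov_y'],f['cx'],f['cy'],np.round(f['R'],3).tolist(),np.round(f['t'],3).tolist())
    for th in ["clip_center","clip_grip","clip_mouth","pan_edge","mill","lever_pivot","knob_center","jar_center","bottle_center","bowl_center"]:
        print(th,[(np.round(d['centre'],1).tolist(),round(d['confidence'],2)) for d in r.mark_of(th,f)])
cv2.imwrite('pics/a.png',cv2.resize(ims[0],(800,600)));cv2.imwrite('pics/b.png',cv2.resize(ims[1],(800,600)))
E
```

```text
0.0 [5.74492553e-01 5.92984526e-05 2.30423095e-01] [-7.28452030e-04  7.07127848e-01  7.07085143e-01 -5.26375180e-04] 0.08575256468154967
scene 56.56299045729337 258.75565037364595 193.88531829907927 [[0.877, 0.48, 0.023], [0.305, -0.519, -0.798], [-0.371, 0.707, -0.602]] [-0.512, -0.074, 1.206]
clip_center [([324.4, 130.3], 0.98), ([292.0, 148.8], 0.84), ([268.7, 131.2], 0.82), ([270.9, 177.3], 0.61), ([334.6, 203.5], 0.6), ([172.0, 279.3], 0.46)]
clip_grip [([287.5, 147.5], 0.8), ([259.7, 175.4], 0.79), ([260.7, 129.0], 0.68), ([317.7, 132.2], 0.65)]
clip_mouth [([338.5, 135.0], 0.98), ([278.4, 135.3], 0.85), ([301.1, 149.1], 0.66), ([274.6, 177.3], 0.56)]
pan_edge [([206.9, 219.7], 0.6)]
mill [([243.0, 290.4], 0.92)]
lever_pivot [([198.6, 283.7], 0.83)]
knob_center [([160.8, 284.5], 0.47)]
jar_center []
bottle_center [([336.3, 202.4], 0.86)]
bowl_center [([178.2, 356.1], 0.77)]
side 44.11653360828585 259.3437187724596 192.77573918136713 [[0.952, -0.307, 0.008], [-0.21, -0.671, -0.711], [0.224, 0.675, -0.703]] [-0.563, 0.189, 1.386]
clip_center [([299.9, 259.0], 0.83), ([319.8, 276.7], 0.58), ([271.1, 250.8], 0.52)]
clip_grip [([314.7, 278.0], 0.71), ([290.9, 260.8], 0.57), ([267.6, 251.6], 0.5), ([292.9, 225.6], 0.5)]
clip_mouth [([278.4, 251.1], 0.81), ([302.4, 262.7], 0.72), ([327.9, 278.1], 0.58)]
pan_edge [([211.4, 222.3], 0.59), ([155.6, 209.5], 0.32)]
mill [([202.5, 282.6], 0.58)]
lever_pivot [([157.4, 253.9], 0.74), ([282.9, 333.3], 0.61)]
knob_center [([151.8, 254.5], 0.57)]
jar_center [([156.7, 208.7], 0.89)]
bottle_center [([286.2, 332.7], 0.57)]
bowl_center []
```

View pics/a.png

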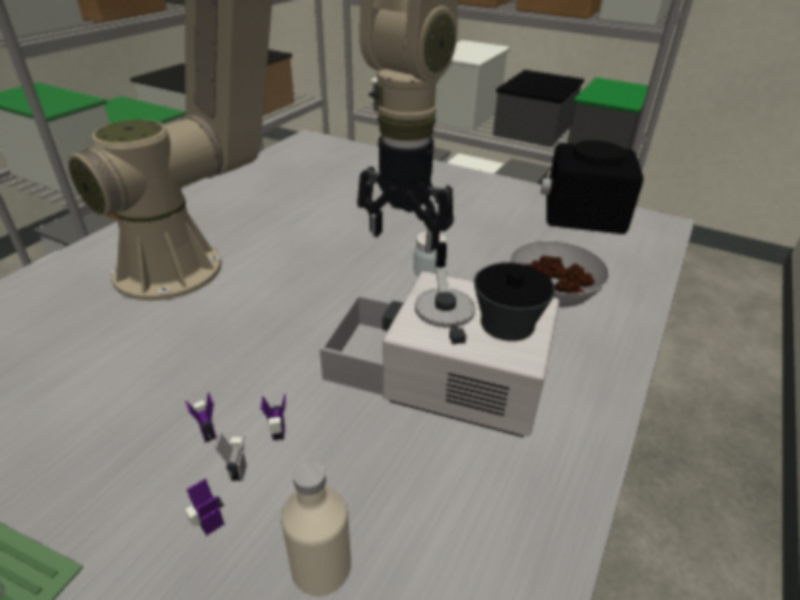

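View pics/b.png

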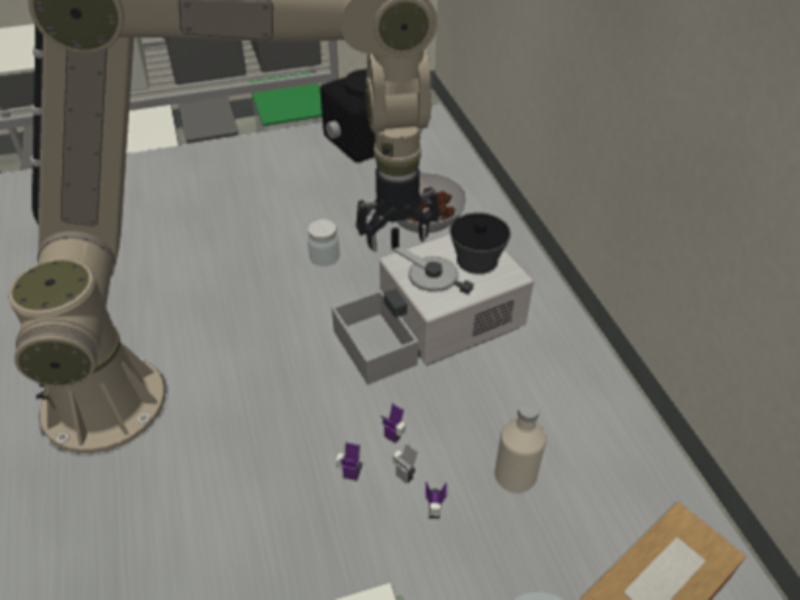

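Scene picture (800 px): purple look-alike clips are at (200,415), (275,415) and (205,507), and the bare steel clip is at (232,455). In the side picture steel is at (405,463) and purple at (350,460), (393,423), (435,497). I choose the steel one. The knob is at (440,253) in scene and (395,238) in side, and the pan is left of the mill.

```bash
cat > h.py <<'E'
from bench import r
import cv2,numpy as np
from scipy.optimize import least_squares
from scipy.spatial.transform import Rotation as Ro
def proj(f,X):
    F=192/np.tan(np.radians(f['fov_y']/2)); c=np.asarray(f['R'])@X+np.asarray(f['t'])
    return np.array([f['cy']+F*c[1]/c[2], f['cx']+F*c[0]/c[2]])
def tri(obs):
    s=least_squares(lambda X:np.concatenate([proj(f,X)-p for f,p in obs]),[.55,-.1,.1]); return s.x,np.round(s.fun,1)
def onplane(f,p,z):
    s=least_squares(lambda q:proj(f,np.array([q[0],q[1],z]))-p,[.55,-.1]); return s.x
def state():
    s=r.observe(); q=np.array(s['tool_rot']); return s,Ro.from_quat(q[[1,2,3,0]])
E
python3 - <<'E'
from h import *
a=r.grab_frame("scene");b=r.grab_frame("side")
for n,p,q in [("clip",(292,148.8),(299.9,259)),("grip",(287.5,147.5),(290.9,260.8)),("mouth",(301.1,149.1),(302.4,262.7)),("pan",(206.9,219.7),(211.4,222.3)),("mill",(243,290.4),(202.5,282.6)),("piv",(198.6,283.7),(157.4,253.9)),("knob",(160.8,284.5),(151.8,254.5))]:
    X,e=tri([(a,p),(b,q)]);print(n,X.round(3),e)
z=.138
for n,f,l in [("millcorn scene",a,[(281,423),(387,339),(557,297),(527,432)])]: 
    print([onplane(f,np.array([y,x])*.64,.14).round(3).tolist() if i!=3 else onplane(f,np.array([y,x])*.64,0).round(3).tolist() for i,(x,y) in enumerate([(423,281),(387,345),(557,297),(527,437)])])
print([onplane(b,np.array([y,x])*.64,.07).round(3).tolist() for x,y in [(334,304),(370,360)]], [onplane(a,np.array([y,x])*.64,.07).round(3).tolist() for x,y in [(323,348),(362,300)]])
print(a.keys(), r.observe()['time_s'])
img=a['color'][255:350,105:230];cv2.imwrite('pics/c.png',cv2.resize(img,(750,570),interpolation=cv2.INTER_CUBIC))
E
```

```text
clip [ 0.485 -0.322  0.031] [ 1.  -0.4 -1.2 -0.5]
grip [ 0.492 -0.325  0.061] [-1.2  0.5  1.5  0.6]
mouth [ 0.494 -0.332  0.022] [-0.4  0.1  0.5  0.2]
pan [ 0.468 -0.014  0.054] [-1.1  0.6  1.4  0.2]
mill [ 0.677  0.013 -0.003] [-1.8  0.9  2.4  0.3]
piv [0.612 0.121 0.078] [-9.1  4.9 11.8  0.5]
knob [0.604 0.092 0.183] [ 1.1 -0.6 -1.5  0. ]
[[0.585, 0.058], [0.614, -0.115], [0.796, 0.129], [0.829, -0.054]]
[[0.459, 0.055], [0.487, -0.108]] [[0.488, -0.105], [0.473, 0.038]]
dict_keys(['color', 'fov_y', 'cx', 'cy', 'R', 't', 'shot']) 1.2
```

View pics/c.png

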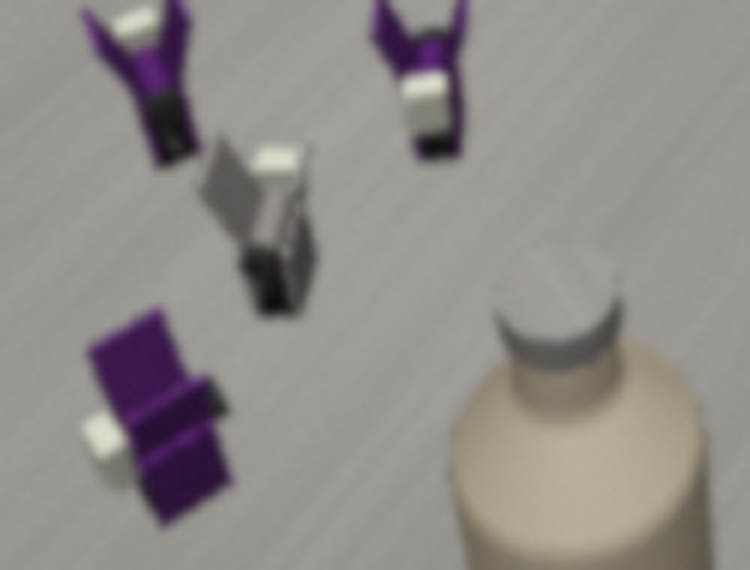

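Crop: the bare steel clip is at (265,230), grey handles and white pod on its far side. Purple clips are at upper left, upper right and lower left, and the bottle is at right. The choice is confirmed, so I move over it.

>>> send_rows:
  series:
    - [-0.06, -0.018, 0, 0, 0, 0]
    - [-0.06, -0.018, 0, 0, 0, 0]
    - [-0.06, -0.018, 0, 0, 0, 0]
    - [-0.06, -0.018, 0, 0, 0, 0]
    - [-0.06, -0.018, 0, 0, 0, 0]

```text
time_s: 1.82
eef_pos: [0.4845, -0.3012, 0.2316]
tool_rot: [0.0, 0.707, 0.707, 0.0]
ft_force: [0.6, -0.3, -0.4]
grip_width: 0.0854
grasp_force: 0.0
```

Run:
```python
from h import *
s,T=state();print(s['eef_pos'].round(3),s['time_s'],s['joints'].round(2))
f=r.grab_frame("wrist");print(f['fov_y'],f['cx'],f['cy'],np.round(-f['R'].T@f['t'],3),np.round(f['R'],2).tolist())
cv2.imwrite('pics/d.png',cv2.resize(f['color'],(800,600)))
a=r.grab_frame("scene");b=r.grab_frame("side")
for th in ["clip_center","clip_grip"]:
  for g in (f,a,b): print(th,[(np.round(d['centre'],1).tolist(),round(d['confidence'],2)) for d in r.mark_of(th,g)])
```

```text
[ 0.485 -0.301  0.232] 1.825 [-0.7   0.3   0.03  1.3   0.    0.87]
62.0813684387617 253.9477433134389 190.258879507563 [ 0.483 -0.227  0.374] [[1.0, -0.0, 0.0], [-0.0, -0.96, 0.29], [0.0, -0.29, -0.96]]
clip_center [([247.6, 279.8], 0.78), ([155.3, 176.8], 0.68), ([180.7, 260.1], 0.66), ([103.0, 263.6], 0.66)]
clip_center [([270.1, 179.2], 0.79), ([293.1, 149.1], 0.78), ([171.0, 277.9], 0.62), ([267.9, 127.5], 0.61), ([328.5, 132.9], 0.6), ([203.8, 222.8], 0.32)]
clip_center [([296.2, 258.9], 0.72), ([272.7, 248.2], 0.67), ([294.4, 222.5], 0.66), ([322.4, 280.5], 0.55)]
clip_grip [([186.9, 256.4], 0.88), ([159.0, 171.4], 0.74), ([254.5, 278.3], 0.7), ([100.2, 258.5], 0.68)]
clip_grip [([259.1, 171.7], 0.82), ([287.5, 148.1], 0.78), ([316.8, 130.1], 0.78), ([260.7, 128.7], 0.64), ([300.3, 152.3], 0.39)]
clip_grip [([292.0, 222.3], 0.81), ([290.2, 260.2], 0.74), ([313.0, 276.0], 0.74), ([267.2, 248.6], 0.73)]
```

View pics/d.png

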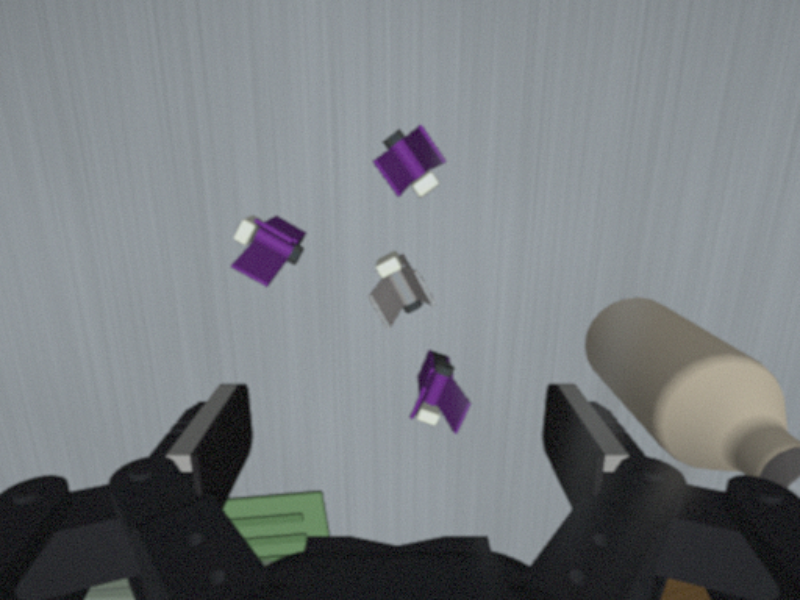

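Wrist view: steel clip at (400,283) with pod at upper left, purple clips at (265,250), (410,160) and (440,390), and the bottle at right. The opening direction is free of neighbours.

Run:
```python
from h import *
f=r.grab_frame("wrist");a=r.grab_frame("scene");b=r.grab_frame("side")
P=lambda x,y,z:onplane(f,np.array([y,x])*.64,z)
for z,l in [(.072,[(370,295),(390,325),(402,254),(432,303)]),(.036,[(388,266),(412,306)]),(.05,[(265,250),(410,160),(440,390)])]:
    q=[P(x,y,z) for x,y in l];print(z,[i.round(4).tolist() for i in q],[np.degrees(np.arctan2(*(q[i]-q[i+1]))).round(1) for i in range(0,len(q)-1,2)])
print(tri([(f,(180.7,260.1)),(a,(293.1,149.1)),(b,(296.2,258.9))]),onplane(f,(180.7,260.1),.036))
print(tri([(f,(186.9,256.4)),(a,(287.5,148.1)),(b,(290.2,260.2))]),onplane(f,(186.9,256.4),.058))
for n,g in (("w",f),("s",a)):
  for d in r.regions_of("clip_center",g):
    print(n,d['bbox'],round(d['confidence'],2))
    if n=="w" and abs(d['bbox'][0]-240)<12 and abs(d['bbox'][1]-165)<15: print(cv2.minAreaRect(np.argwhere(d['region'])[:,::-1].astype(np.float32)))
```

```text
0.072 [[0.4676, -0.3142], [0.4802, -0.3343], [0.4877, -0.2878], [0.5069, -0.3194]] [np.float64(-32.0), np.float64(-31.2)]
0.036 [[0.4785, -0.3039], [0.4954, -0.3331]] [np.float64(-30.2)]
0.05 [[0.3976, -0.2898], [0.4928, -0.2325], [0.5157, -0.392]] [np.float64(-121.1)]
(array([ 0.49001163, -0.3178808 ,  0.03108394]), array([ 0.8, -1.3, -0.5,  2.7,  0.6,  1. ])) [ 0.49131295 -0.31563331]
(array([ 0.48768483, -0.31815603,  0.05285634]), array([ 0.3,  0.5, -1.7,  1.1,  2.4, -1. ])) [ 0.48709291 -0.31628796]
w [264.7, 227.2, 297.3, 280.2] 0.96
w [236.9, 166.5, 275.8, 213.8] 0.87
((250.4583740234375, 186.6697235107422), (41.790218353271484, 36.10201644897461), 62.59242630004883)
w [147.6, 141.0, 192.9, 188.3] 0.83
w [237.6, 84.8, 281.2, 127.8] 0.73
w [372.3, 193.8, 512.0, 317.2] 0.38
s [168.3, 256.1, 181.4, 282.7] 0.84
s [116.5, 307.3, 143.2, 341.2] 0.63
```

>>> send_rows:
  series:
    - [-0.015, 0.0025, 0.03, 0, 0, 0]
    - [0, 0, 0.03, 0, 0, -0.182]
    - [0, 0, 0.02, 0, 0, -0.182]
    - [0, 0, 0, 0, 0, -0.182]
    - [0, 0, 0, 0, 0, 0]
  hand: 0.15

```text
time_s: 3.15
eef_pos: [0.4877, -0.3141, 0.1511]
tool_rot: [-0.0, 0.491, 0.871, 0.0]
ft_force: [-0.0, -1.0, 0.2]
grip_width: 0.0725
grasp_force: 0.0
```

Run:
```python
from h import *
s,T=state();print(s['eef_pos'].round(4),s['time_s'],T.as_matrix().round(3).tolist())
f=r.grab_frame("wrist")
im=cv2.resize(f['color'],(800,600),interpolation=cv2.INTER_CUBIC)
X=s['eef_pos'];u=T.as_matrix()
for z in(.072,):
  for k in (-.018,0,.018):
    for j in (-.013,.013):
      p=proj(f,np.array([X[0],X[1],z])+u[:,1]*k+u[:,0]*j);cv2.circle(im,(int(p[1]/.64),int(p[0]/.64)),2,(0,0,255),-1)
cv2.imwrite('pics/e.png',im)
```

```text
[ 0.4877 -0.3141  0.1511] 3.15 [[-0.518, 0.855, -0.0], [0.855, 0.518, 0.0], [0.0, -0.0, -1.0]]
```

View pics/e.png

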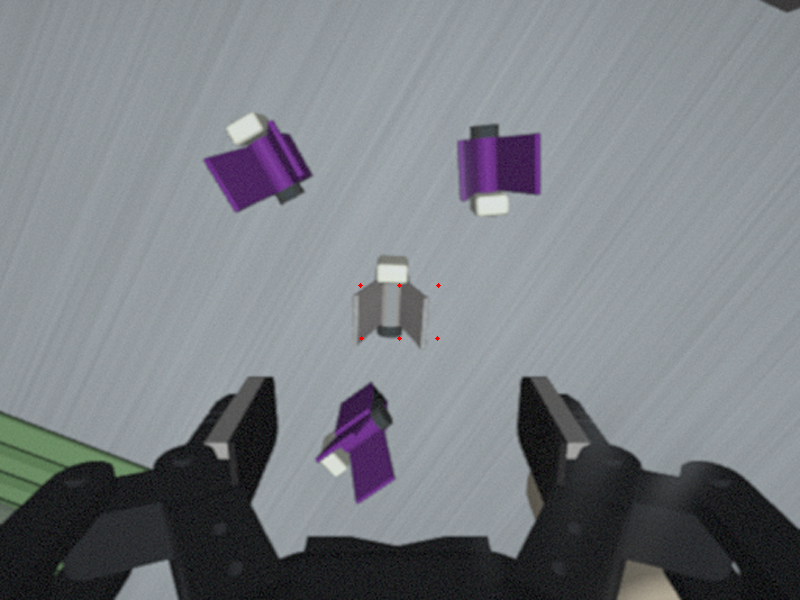

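The clip is square to the fingers, with handles centred at (391,320) against the predicted (399,312). I correct by about -3.5 mm in both tool x and y, then descend and pinch.

>>> send_rows:
  series:
    - [-0.0035, -0.0035, 0.03, 0, 0, 0]
    - [0, 0, 0.03, 0, 0, 0]
    - [0, 0, 0.03, 0, 0, 0]
    - [0, 0, 0.02, 0, 0, 0]
    - [0, 0, 0, 0, 0, 0]

```text
time_s: 3.82
eef_pos: [0.4858, -0.3183, 0.0402]
tool_rot: [-0.001, 0.491, 0.871, 0.0]
ft_force: [0.1, 0.0, -0.9]
grip_width: 0.0729
grasp_force: 0.0
```

>>> send_rows:
  series:
    - [0, 0, 0, 0, 0, 0]
    - [0, 0, 0, 0, 0, 0]
    - [0, 0, 0, 0, 0, 0]
    - [0, 0, 0, 0, 0, 0]
    - [0, 0, 0, 0, 0, 0]
  hand: 1

```text
time_s: 4.45
eef_pos: [0.4876, -0.3203, 0.0431]
tool_rot: [0.002, 0.49, 0.871, -0.001]
ft_force: [-1.2, -0.6, 6.6]
grip_width: 0.0129
grasp_force: 62.8
```

>>> send_rows:
  series:
    - [0, 0, -0.04, 0, 0, 0]
    - [0, 0, -0.05, 0, 0, 0]
    - [0, 0, -0.05, 0, 0, 0]
    - [0, 0, 0, 0, 0, 0.18]
    - [0, 0, 0, 0, 0, 0.19]

```text
refused, turn out of range in row 5
```

>>> send_rows:
  series:
    - [0, 0, -0.04, 0, 0, 0]
    - [0, 0, -0.05, 0, 0, 0]
    - [0, 0, -0.05, 0, 0, 0]
    - [0, 0, 0, 0, 0, 0.185]
    - [0, 0, 0, 0, 0, 0.185]

```text
time_s: 5.08
eef_pos: [0.487, -0.3193, 0.1825]
tool_rot: [0.001, 0.645, 0.765, 0.0]
ft_force: [0.3, 0.7, -1.4]
grip_width: 0.0135
grasp_force: 62.6
```

Run:
```python
from h import *
s,T=state();print(s['eef_pos'].round(4),s['grip_width'],s['grasp_force'],T.as_matrix().round(3).tolist())
f=r.grab_frame("wrist");b=r.grab_frame("side");a=r.grab_frame("scene")
for th in ["clip_center","clip_mouth","clip_grip"]:
  for g in (f,a,b): print(th,[(np.round(d['centre'],1).tolist(),round(d['confidence'],2)) for d in r.mark_of(th,g)][:4])
for th in ["pan_edge"]:
  for g in (f,a,b): print(th,[(np.round(d['centre'],1).tolist(),round(d['confidence'],2)) for d in r.mark_of(th,g)][:4])
p=proj(b,s['eef_pos']);print(p);y,x=int(p[0]),int(p[1])
c=cv2.resize(b['color'][max(0,y-60):y+60,x-55:x+55],None,fx=4,fy=4,interpolation=cv2.INTER_CUBIC)
w=cv2.resize(f['color'][100:,100:412],(400,364))
o=np.zeros((max(c.shape[0],364),c.shape[1]+400,3),np.uint8)[:600,:];o[:c.shape[0],:c.shape[1]]=c;o[:364,c.shape[1]:c.shape[1]+400]=w
cv2.imwrite('pics/f.png',o[:, :800] if o.shape[1]<=800 else cv2.resize(o,(800,int(o.shape[0]*800/o.shape[1]))))
```

```text
[ 0.487  -0.3193  0.1825] 0.013516352514936145 62.63141959654604 [[-0.169, 0.986, 0.002], [0.986, 0.169, -0.001], [-0.001, 0.002, -1.0]]
clip_center [([241.2, 255.8], 0.77), ([130.3, 164.4], 0.71)]
clip_center [([245.6, 135.9], 0.84), ([268.9, 129.0], 0.78), ([270.6, 176.0], 0.73), ([323.8, 133.7], 0.62)]
clip_center [([295.8, 222.8], 0.8), ([320.5, 277.6], 0.53), ([270.4, 249.7], 0.47), ([266.3, 259.0], 0.45)]
clip_mouth [([82.9, 274.7], 0.83), ([125.6, 174.4], 0.77)]
clip_mouth [([336.6, 134.4], 0.82), ([261.7, 142.8], 0.69), ([276.6, 175.6], 0.52), ([276.4, 134.8], 0.5)]
clip_mouth [([278.3, 250.0], 0.71), ([302.1, 224.2], 0.68), ([325.2, 277.2], 0.64), ([272.5, 260.5], 0.55)]
clip_grip [([134.6, 159.7], 0.89), ([262.8, 254.0], 0.72), ([80.4, 274.7], 0.65)]
clip_grip [([260.5, 130.1], 0.77), ([317.0, 129.9], 0.64), ([239.5, 134.7], 0.61), ([257.8, 175.2], 0.5)]
clip_grip [([291.3, 223.0], 0.59), ([268.6, 250.9], 0.48), ([314.3, 278.5], 0.48), ([258.6, 261.0], 0.44)]
pan_edge []
pan_edge [([204.4, 220.3], 0.74)]
pan_edge [([212.1, 224.6], 0.76)]
[262.97856172 259.52840144]
```

View pics/f.png

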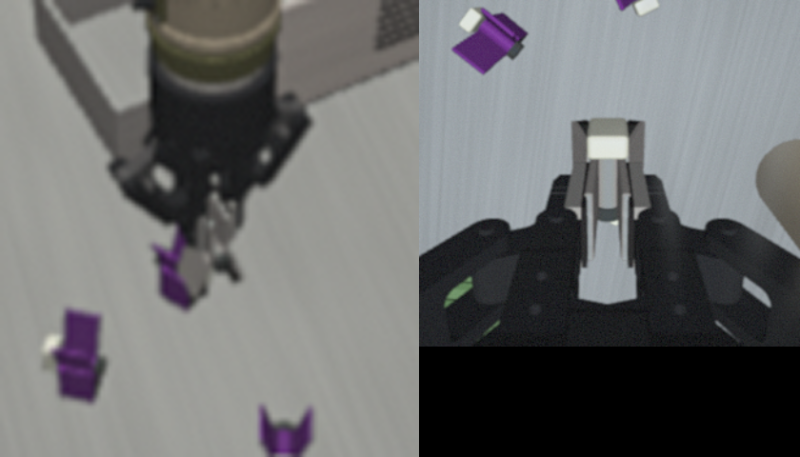

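Left (side): the steel clip is held at about (215,250), jaws down. Right (wrist): both pads are pinched symmetrically on its handles at (605,170). I carry it over the pan edge.

>>> send_rows:
  series:
    - [0.052, 0.0055, 0, 0, 0, 0]
    - [0.052, 0.0055, 0, 0, 0, 0]
    - [0.052, 0.0055, 0, 0, 0, 0]
    - [0.052, 0.0055, 0, 0, 0, 0]
    - [0.052, 0.0055, 0, 0, 0, 0]

```text
time_s: 6.45
eef_pos: [0.4679, -0.0568, 0.1815]
tool_rot: [0.0, 0.642, 0.766, 0.0]
ft_force: [0.9, 0.6, -0.3]
grip_width: 0.0132
grasp_force: 62.6
```

Run:
```python
from h import *
s,T=state();R=T.as_matrix();print(s['eef_pos'].round(4),s['grip_width'],R.round(3).tolist())
f=r.grab_frame("wrist");b=r.grab_frame("side");a=r.grab_frame("scene")
D={}
for th in ["clip_center","clip_mouth","clip_grip","pan_edge"]:
  for n,g in zip("wab",(f,a,b)): 
    D[th,n]=[(np.round(d['centre'],1).tolist(),round(d['confidence'],2)) for d in r.mark_of(th,g)];print(th,n,D[th,n][:5])
print([proj(g,s['eef_pos']).round() for g in(f,a,b)])
np.savez('fr.npz',**{n+k:g[k] for n,g in zip("wab",(f,a,b)) for k in g})
cv2.imwrite('pics/g.png',cv2.resize(f['color'],(800,600)))
```

```text
[ 0.4679 -0.0568  0.1815] 0.013184704448720407 [[-0.175, 0.985, 0.001], [0.985, 0.175, -0.0], [-0.0, 0.001, -1.0]]
clip_center w [([243.0, 256.2], 0.93), ([336.5, 244.7], 0.7), ([364.3, 158.1], 0.51)]
clip_center a [([267.2, 130.7], 0.88), ([177.5, 209.7], 0.81), ([267.4, 176.6], 0.79), ([328.7, 130.1], 0.59)]
clip_center b [([293.4, 225.7], 0.77), ([196.0, 224.8], 0.73), ([319.7, 278.5], 0.66), ([270.8, 249.8], 0.56)]
clip_mouth w [([313.6, 243.1], 0.93)]
clip_mouth a [([278.4, 135.8], 0.76), ([334.5, 136.6], 0.7), ([189.1, 210.3], 0.66), ([274.9, 178.3], 0.6)]
clip_mouth b [([278.4, 251.4], 0.77), ([301.3, 221.7], 0.67), ([325.6, 280.7], 0.62), ([195.6, 226.1], 0.61), ([201.4, 226.8], 0.57)]
clip_grip w [([352.3, 243.2], 0.77), ([265.1, 253.7], 0.58)]
clip_grip a [([317.8, 130.3], 0.96), ([262.0, 128.5], 0.81), ([260.2, 177.2], 0.66), ([171.9, 207.0], 0.52)]
clip_grip b [([263.9, 250.2], 0.8), ([292.3, 224.2], 0.7), ([190.6, 221.8], 0.5), ([316.1, 276.5], 0.49), ([215.0, 223.6], 0.31)]
pan_edge w [([151.4, 263.9], 0.93)]
pan_edge a [([203.0, 224.3], 0.76)]
pan_edge b [([213.9, 223.5], 0.92)]
[array([250., 257.]), array([175., 208.]), array([192., 224.])]
```

View pics/g.png

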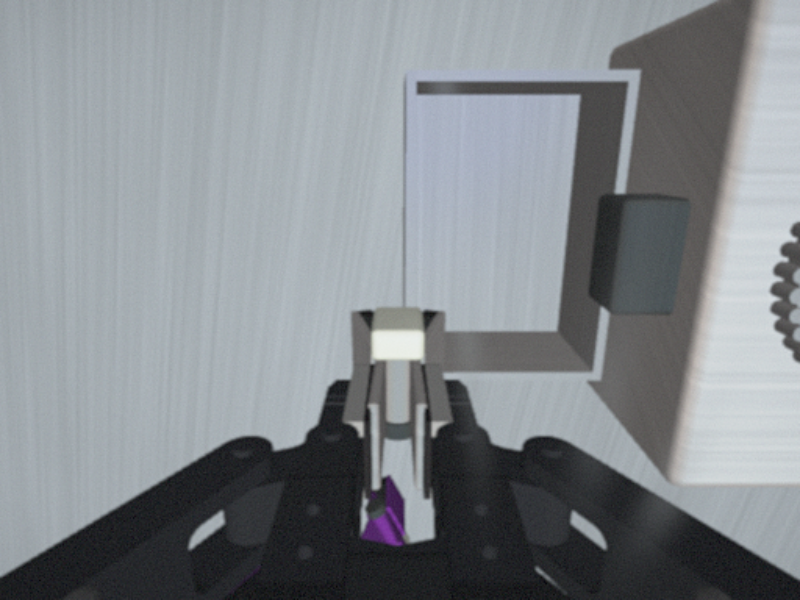

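Wrist view: the pan's front wall runs from (411,75) down to about (409,300), almost vertical, so yaw matches. Far corners are at (640,72) and (600,380). The clip is at (398,340).

Run:
```python
from h import *
d=np.load('fr.npz');g={n:{k:d[n+k] for k in ('R','t','fov_y','cx','cy','color')} for n in 'wab'}
c=np.array([.4679,-.0568,.1815]);R=np.array([[-.175,.985,0],[.985,.175,0],[0,0,-1]])
print('clip in tool',(R.T@(tri([(g['w'],(243,256.2)),(g['a'],(177.5,209.7)),(g['b'],(196,224.8))])[0]-c)).round(4))
print('mouth',(R.T@(tri([(g['a'],(189.1,210.3)),(g['b'],(201.4,226.8))])[0]-c)).round(4))
print('wrist only pin @5mm above/below', [(R.T@(np.r_[onplane(g['w'],(243,256.2),z),z]-c)).round(4).tolist() for z in (.171,.176,.181)])
print('pan tri',tri([(g['w'],(151.4,263.9)),(g['a'],(203,224.3)),(g['b'],(213.9,223.5))]))
# fit front wall outer/inner edges in wrist image by row gradients
im=cv2.cvtColor(g['w']['color'],cv2.COLOR_BGR2GRAY).astype(float);im=cv2.GaussianBlur(im,(3,3),0)
for y in (60,90,120,150,180,190): print(y,im[y,252:274].round().astype(int).tolist())
for x,y in [(406,72),(406,300),(640,70),(600,380)]:
    p=onplane(g['w'],np.array([y,x])*.64,.07);print((x,y),p.round(4),'rel tool',(R.T@(np.r_[p,.07]-c)).round(4))
p=onplane(g['w'],(151.4,263.9),.07);print('pan_edge',p,(R.T@(np.r_[p,.07]-c)).round(4))
```

```text
clip in tool [-0.0007  0.      0.0092]
mouth [-0.0034  0.0052  0.0377]
wrist only pin @5mm above/below [[-0.0014, -0.0001, 0.0105], [0.0011, -0.0001, 0.0055], [0.0035, -0.0002, 0.0005]]
pan tri (array([ 0.47048615, -0.02610855,  0.06850881]), array([-0.7,  1.3,  1.3, -6.1, -1.7,  0.5]))
60 [181, 182, 182, 182, 180, 168, 148, 142, 159, 174, 178, 178, 177, 170, 154, 136, 127, 126, 127, 128, 128, 127]
90 [182, 181, 181, 182, 181, 168, 147, 143, 161, 176, 179, 178, 178, 178, 178, 179, 181, 182, 180, 178, 177, 176]
120 [180, 180, 180, 181, 181, 170, 153, 154, 169, 178, 179, 179, 179, 178, 179, 181, 183, 183, 180, 178, 176, 177]
150 [180, 179, 179, 181, 178, 161, 144, 151, 170, 179, 180, 180, 180, 180, 180, 182, 185, 185, 182, 178, 178, 179]
180 [182, 181, 181, 181, 175, 159, 147, 156, 174, 182, 182, 181, 181, 181, 182, 183, 186, 185, 182, 180, 180, 180]
190 [180, 180, 179, 179, 174, 159, 147, 157, 175, 183, 184, 184, 183, 181, 182, 184, 186, 184, 182, 180, 180, 180]
(406, 72) [0.4524 0.0491] rel tool [0.1071 0.0033 0.1115]
(406, 300) [ 0.4724 -0.0607] rel tool [-0.0046  0.0037  0.1115]
(640, 70) [0.5599 0.069 ] rel tool [0.1078 0.1127 0.1115]
(600, 380) [ 0.5878 -0.088 ] rel tool [-0.0517  0.1127  0.1115]
pan_edge [ 0.46947769 -0.02660726] [0.0295 0.0068 0.1115]
```

>>> send_rows:
  series:
    - [0.02, 0.006, 0, 0, 0, 0]
    - [0, 0, 0.03, 0, 0, 0]
    - [0, 0, 0.025, 0, 0, 0]
    - [0, 0, 0, 0, 0, 0]
    - [0, 0, 0, 0, 0, 0]

```text
time_s: 7.82
eef_pos: [0.471, -0.0378, 0.1271]
tool_rot: [0.0, 0.642, 0.766, 0.0]
ft_force: [0.8, -0.0, -0.2]
grip_width: 0.0137
grasp_force: 62.7
```

Run:
```python
from h import *
s,T=state();R=T.as_matrix();print(s['eef_pos'].round(4),s['ft_force'].round(1),R[:2,1].round(3))
a=r.grab_frame("scene");b=r.grab_frame("side")
def crop(g,w=60):
    p=proj(g,s['eef_pos']+[0,0,-.03]);y,x=int(p[0]),int(p[1]);return cv2.resize(g['color'][y-w:y+w,x-w:x+w],(400,400),interpolation=cv2.INTER_CUBIC)
cv2.imwrite('pics/i.png',np.hstack([crop(a),crop(b)]))
```

```text
[ 0.471  -0.0378  0.1271] [ 0.8 -0.  -0.2] [0.985 0.175]
```

View pics/i.png

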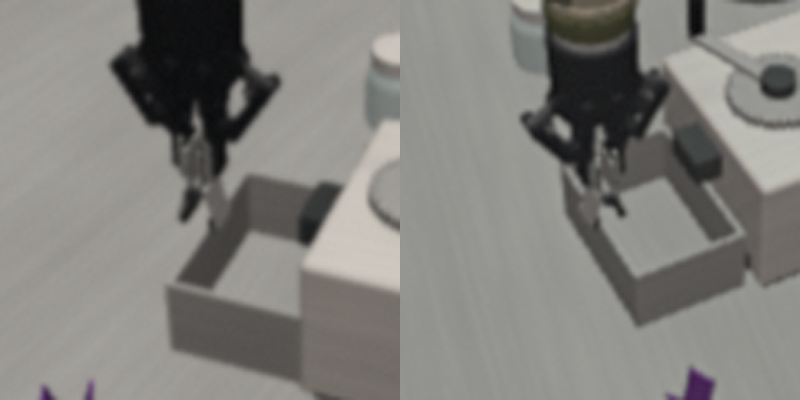

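Both views show the jaws astride the front wall (scene crop mouth about (201,219), side crop about (604,212)). I check the offset numerically before descending.

Run:
```python
from h import *
s,T=state();R=T.as_matrix();c=s['eef_pos']
a=r.grab_frame("scene");b=r.grab_frame("side")
ims=[]
for n,g,cor in(("scene",a,None),("side",b,None)):
    o=proj(g,c+[0,0,-.03]);o=np.array([int(o[0])-60,int(o[1])-60])
    k=lambda X:((proj(g,X)-o)*400/120)[::-1].round().tolist()
    e=lambda tx,ty:np.r_[(c+R@np.array([tx,ty,0]))[:2],.07]
    print(n,'outer corners pred',k(e(.087,-.0025)),k(e(-.073,-.0025)),'mid below',k(e(0,0)),'mouth',k(c-[0,0,.043]),'pin',k(c-[0,0,.007]),'lips',k(c-[0,0,.04]+R[:,1]*.012),k(c-[0,0,.04]-R[:,1]*.012))
f=r.grab_frame("wrist")
im=cv2.GaussianBlur(cv2.cvtColor(f['color'],cv2.COLOR_BGR2GRAY),(3,3),0)
for y in (20,60,100,140): print(y,im[y,240:285].tolist())
for q in (.1,.06,.03): print([proj(f,e(q,t)).round(1).tolist() for t in (-.0025,.0025)])
print([(d['centre'],d['confidence']) for d in r.mark_of("pan_edge",f)],[(d['centre'],d['confidence']) for d in r.mark_of("clip_center",f)],proj(f,c-[0,0,.007]))
```

```text
scene outer corners pred [242.0, 168.0] [161.0, 284.0] mid below [204.0, 228.0] mouth [203.0, 214.0] pin [200.0, 178.0] lips [216.0, 214.0] [189.0, 208.0]
side outer corners pred [162.0, 162.0] [237.0, 278.0] mid below [204.0, 222.0] mouth [204.0, 211.0] pin [202.0, 183.0] lips [216.0, 204.0] [191.0, 213.0]
20 [172, 169, 168, 169, 171, 175, 177, 178, 177, 176, 175, 175, 176, 178, 179, 180, 181, 179, 178, 178, 179, 180, 179, 177, 176, 175, 176, 177, 179, 178, 177, 176, 174, 173, 174, 174, 173, 173, 174, 175, 175, 176, 175, 174, 174]
60 [181, 182, 181, 179, 180, 181, 182, 182, 183, 183, 182, 182, 182, 183, 184, 183, 182, 180, 179, 180, 181, 182, 182, 181, 179, 178, 178, 177, 177, 177, 178, 180, 180, 180, 179, 178, 179, 179, 179, 178, 178, 178, 178, 179, 181]
100 [185, 184, 184, 184, 184, 184, 185, 186, 185, 183, 181, 180, 180, 180, 179, 179, 179, 179, 177, 177, 179, 181, 182, 183, 183, 180, 178, 177, 177, 178, 180, 180, 179, 178, 177, 178, 178, 178, 179, 180, 181, 182, 181, 181, 181]
140 [183, 184, 185, 184, 183, 182, 182, 182, 182, 182, 181, 181, 181, 181, 180, 179, 179, 180, 179, 178, 178, 179, 181, 185, 186, 183, 179, 178, 179, 180, 180, 179, 177, 176, 176, 178, 180, 181, 181, 181, 182, 181, 180, 180, 180]
[[46.2, 251.7], [46.2, 260.4]]
[[117.4, 251.9], [117.4, 260.1]]
[[165.5, 252.1], [165.5, 259.9]]
[([192.4, 257.1], 0.87)] [([243.3, 256.3], 0.69)] [243.97449233 256.71916645]
```

>>> send_rows:
  series:
    - [0, 0.001, 0.006, 0, 0, 0]
    - [0, 0, 0.008, 0, 0, 0]
    - [0, 0, 0.007, 0, 0, 0]
    - [0, 0, 0, 0, 0, 0]

```text
time_s: 8.68
eef_pos: [0.4707, -0.0372, 0.1043]
tool_rot: [-0.001, 0.642, 0.767, -0.0]
ft_force: [0.8, -0.2, -0.8]
grip_width: 0.0132
grasp_force: 62.7
```

>>> send_rows:
  series:
    - [0, 0, 0.007, 0, 0, 0]
    - [0, 0, 0.005, 0, 0, 0]
    - [0, 0, 0.003, 0, 0, 0]
    - [0, 0, 0, 0, 0, 0]

```text
time_s: 9.18
eef_pos: [0.4713, -0.0374, 0.09]
tool_rot: [-0.0, 0.642, 0.767, -0.0]
ft_force: [-0.4, -0.6, -0.3]
grip_width: 0.013
grasp_force: 62.7
```

>>> send_rows:
  series:
    - [0, 0, 0.003, 0, 0, 0]
    - [0, 0, 0, 0, 0, 0]

```text
time_s: 9.43
eef_pos: [0.4714, -0.0374, 0.0872]
tool_rot: [-0.0, 0.642, 0.767, -0.0]
ft_force: [-0.5, 0.1, -0.9]
grip_width: 0.0133
grasp_force: 62.7
```

>>> send_rows:
  series:
    - [0, 0, 0, 0, 0, 0]
    - [0, 0, 0, 0, 0, 0]
    - [0, 0, 0, 0, 0, 0]
    - [0, 0, 0, 0, 0, 0]
  hand: 0.1

```text
time_s: 9.93
eef_pos: [0.4716, -0.0375, 0.0874]
tool_rot: [0.0, 0.642, 0.767, 0.0]
ft_force: [0.3, 1.2, -0.2]
grip_width: 0.0769
grasp_force: 0.0
```

Run:
```python
from h import *
s,T=state();R=T.as_matrix();c=s['eef_pos'];print(c.round(4),s['grip_width'],s['ft_force'].round(1))
f=r.grab_frame("wrist");a=r.grab_frame("scene");b=r.grab_frame("side")
for n,g in zip("wab",(f,a,b)):
  print(n,[[(np.round(d['centre'],1).tolist(),round(d['confidence'],2)) for d in r.mark_of(t,g)][:5] for t in("clip_center","pan_edge")], proj(g,c-[0,0,.007]).round(1))
def crop(g,w=60):
    p=proj(g,c+[0,0,-.01]);y,x=int(p[0]),int(p[1]);return cv2.resize(g['color'][y-w:y+w,x-w:x+w],(400,400),interpolation=cv2.INTER_CUBIC)
cv2.imwrite('pics/j.png',np.hstack([crop(a,40),cv2.resize(f['color'][100:300,156:356],(400,400))]))
```

```text
[ 0.4716 -0.0375  0.0874] 0.07686340014610621 [ 0.3  1.2 -0.2]
w [[([244.9, 255.4], 0.91)], []] [243.7 256.5]
a [[([325.2, 130.3], 0.89), ([270.5, 176.0], 0.78), ([269.6, 130.0], 0.67), ([204.8, 215.1], 0.57)], [([205.8, 218.8], 0.66)]] [203.3 216. ]
b [[([270.3, 251.2], 0.75), ([292.8, 226.6], 0.74), ([211.7, 225.8], 0.67), ([321.3, 277.6], 0.57), ([220.8, 227.3], 0.52)], [([211.1, 221.2], 0.8)]] [212.  225.2]
```

View pics/j.png

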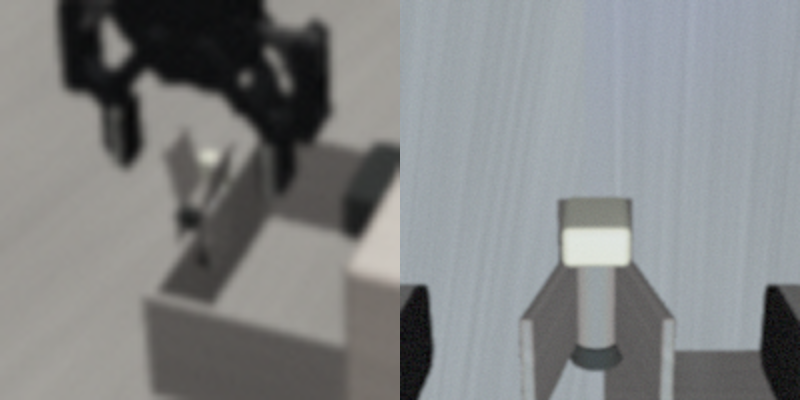

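The clip sits upright on the wall (scene crop (190,215)) with its handles sprung open at (597,320) and the fingers clear. I lift off and go to the knob.

>>> send_rows:
  series:
    - [0, 0, -0.05, 0, 0, 0]
    - [0, 0, -0.06, 0, 0, 0]
    - [0, 0, -0.05, 0, 0, 0]
    - [0.03, 0.05, 0, 0, 0, 0]
    - [0.03, 0.05, 0, 0, 0, 0]

```text
time_s: 11.0
eef_pos: [0.5611, 0.0395, 0.249]
tool_rot: [0.002, 0.643, 0.766, 0.001]
ft_force: [1.0, -0.2, 0.3]
grip_width: 0.077
grasp_force: 0.0
```

>>> send_rows:
  series:
    - [0, 0, 0, 0, 0, -0.175]
    - [0, 0, 0, 0, 0, -0.175]
    - [0, 0, 0, 0, 0, -0.175]
    - [0, 0, 0, 0, 0, -0.175]
    - [0, 0, 0, 0, 0, 0]

```text
time_s: 11.62
eef_pos: [0.5594, 0.0392, 0.2472]
tool_rot: [-0.0, 0.341, 0.94, -0.0]
ft_force: [0.1, 0.5, 0.6]
grip_width: 0.0769
grasp_force: 0.0
```

Run:
```python
from h import *
s,T=state();R=T.as_matrix();c=s['eef_pos'];print(s['time_s'],c.round(4),R.round(3).tolist(),s['joints'].round(2))
f=r.grab_frame("wrist");a=r.grab_frame("scene");b=r.grab_frame("side")
M={}
for n,g in zip("wab",(f,a,b)):
  for t in("knob_center","lever_pivot","clip_center","pan_edge"):print(n,t,[(np.round(d['centre'],1).tolist(),round(d['confidence'],2)) for d in r.mark_of(t,g)][:3])
d=r.mark_of("knob_center",f)
if d:
  p=onplane(f,d[0]['centre'],.1835);print('knob',p,(R.T@(np.r_[p,.1835]-c)).round(4))
d=r.mark_of("lever_pivot",f)
if d: print('piv',onplane(f,d[0]['centre'],.14))
for d in r.regions_of("knob_center",f): print(d['bbox'],d['confidence'])
cv2.imwrite('pics/k.png',cv2.resize(f['color'],(800,600)))
```

```text
11.625 [0.5594 0.0392 0.2472] [[-0.767, 0.642, -0.0], [0.642, 0.767, 0.0], [0.0, -0.0, -1.0]] [-0.07  0.28  0.04  1.33 -0.    0.62]
w knob_center [([201.7, 348.2], 0.87)]
w lever_pivot [([283.4, 286.6], 0.62)]
w clip_center [([261.0, 48.9], 0.66), ([157.0, 135.4], 0.59)]
w pan_edge [([141.1, 146.0], 0.65)]
a knob_center [([161.3, 276.4], 0.71), ([160.5, 283.7], 0.65)]
a lever_pivot [([197.6, 285.4], 0.62)]
a clip_center [([326.0, 131.1], 0.82), ([267.9, 129.2], 0.76), ([202.5, 214.5], 0.65)]
a pan_edge [([205.9, 220.0], 0.91)]
b knob_center [([153.0, 255.3], 0.57)]
b lever_pivot [([177.9, 276.6], 0.82)]
b clip_center [([293.1, 224.5], 0.86), ([272.0, 250.4], 0.82), ([319.8, 277.5], 0.71)]
b pan_edge [([211.3, 223.1], 0.57)]
knob [0.59681578 0.09028536] [0.0041 0.0632 0.0637]
piv [0.64500153 0.00418328]
[328.2, 182.1, 370.7, 224.9] 0.88
```

View pics/k.png

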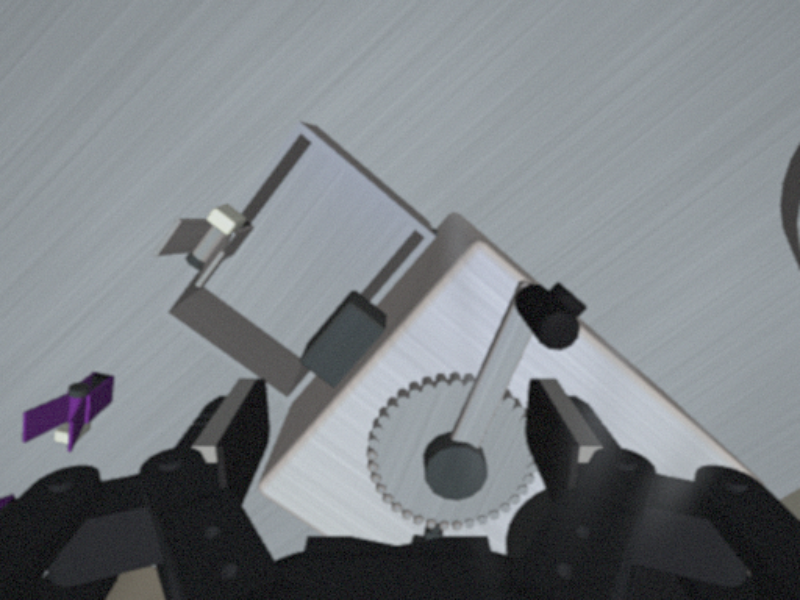

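Wrist view: clip on the pan edge at (215,235), lever from hub (455,460) to the knob with its top at (557,328), and a small stop block beside it at (567,300). I move over the knob.

>>> send_rows:
  series:
    - [0.002, 0.032, 0, 0, 0, 0]
    - [0.002, 0.031, 0, 0, 0, 0]
    - [0, 0, 0, 0, 0, 0]

```text
time_s: 12.9
eef_pos: [0.5975, 0.0915, 0.2468]
tool_rot: [-0.0, 0.339, 0.941, 0.0]
ft_force: [-0.3, 0.6, 0.5]
grip_width: 0.0771
grasp_force: 0.0
```

Run:
```python
from h import *
s,T=state();R=T.as_matrix();c=s['eef_pos'];print(s['time_s'],c.round(4))
fs=[r.grab_frame(n) for n in("wrist","scene","side")];f=fs[0];obs=[]
for g in fs:
  d=r.mark_of("knob_center",g);print([(np.round(x['centre'],1).tolist(),round(x['confidence'],2)) for x in d][:3],proj(g,c-[0,0,.0637]).round(1));
  if d:obs.append((g,d[0]['centre']))
if len(obs)>1:
  X,e=tri(obs);print(X.round(4),e,(R.T@(X-c)).round(4))
p=onplane(f,obs[0][1],.1835);print('knob',p,(R.T@(np.r_[p,.1835]-c)).round(4))
d=r.mark_of("lever_pivot",f);print('piv',[onplane(f,x['centre'],.14) for x in d][:2])
for d in r.regions_of("knob_center",f)[:2]:
  m=d['region'];print(d['bbox'],d['confidence'],[proj(f,np.r_[p,z]).round(1).tolist() for z in(.161,.206)])
im=cv2.cvtColor(f['color'],cv2.COLOR_BGR2GRAY);y,x=map(int,obs[0][1])
for yy in range(y-32,y+36,4):print(yy,''.join('%4d'%v for v in im[yy,x-30:x+34:3]))
```

```text
12.9 [0.5975 0.0915 0.2468]
[([207.6, 255.0], 0.84)] [207.4 255.4]
[([160.7, 283.9], 0.48)] [161.4 281.6]
[([153.9, 254.3], 0.44)] [150.8 252.6]
[0.5987 0.0905 0.1799] [ 0.4  0.4  2.1 -2.1 -2.1 -1.2] [-0.0015  0.      0.0669]
knob [0.59730142 0.09128163] [ 0.     -0.0003  0.0633]
piv [array([6.46521354e-01, 2.54171793e-04])]
[241.5, 188.7, 269.5, 232.1] 0.83 [[197.4, 254.9], [220.1, 255.1]]
175  195 190 197 197 189 185 184 166 119 111 108 108 109 106 111 106 107 104 124 154 157 156
179  190 195 194 191 196 197 189 185 182 150 108 109 110 112 107 105 110 107 107 102 140 157
183  199 190 188 193 191 195 198 193 189 188 177 131 109 105 114 109 108 110 106 111 108 113
187  197 202 197 188 196 195 194 171 126  85  92 152 159 114 109 108 109 108 107 109 105 112
191  196 197 198 203 193 191 198  87  24  19  26  21  10  69 133 111 105 107 107 109 110 116
195  186 193 196 196 204 203 148   4   7  16  22  11  18  28 159 173 129 107 109 110 106 114
199  193 190 188 197 198 203  94   5  20  11  21  25  18  19 154 185 183 159 116 110 116 117
203  194 198 194 190 191 176  52  17  23  21  29  12  2
[... 174 characters left out ...]
0  39  37  36  35  56 199 193 197 196 190 188 180
215  198 199 197 198 130 155  30  37  34  40  40  34  36  37  44 195 195 199 198 198 194 188
219  193 196 195 178 148 148  21  36  40  41  35  33  29  35  62 201 196 199 197 195 196 196
223  199 194 194 129 157 165 102  36  25  30  39  32  23  20 147 203 203 200 193 199 200 194
227  198 199 177 150 159 165 159 111  32  30  34  25  55 164 196 199 200 200 205 193 198 195
231  198 198 127 162 164 163 161 164 163 162 193 190 194 199 196 196 196 205 201 203 205 191
235  194 172 149 161 165 162 161 159 148 192 202 201 197 196 197 201 200 191 196 199 197 206
239  194 129 160 166 164 165 165 159 176 197 199 198 203 198 195 195 198 195 199 196 196 202
```

>>> send_rows:
  series:
    - [0, 0, 0.025, 0, 0, 0]
    - [0, 0, 0.03, 0, 0, 0]
    - [0, 0, 0.023, 0, 0, 0]
    - [0, 0, 0, 0, 0, 0]

```text
time_s: 13.8
eef_pos: [0.5951, 0.0897, 0.1676]
tool_rot: [-0.002, 0.341, 0.94, -0.001]
ft_force: [0.2, -0.7, 0.5]
grip_width: 0.0769
grasp_force: 0.0
```

>>> send_rows:
  series:
    - [0, 0, 0, 0, 0, 0]
    - [0, 0, 0, 0, 0, 0]
    - [0, 0, 0, 0, 0, 0]
    - [0, 0, 0, 0, 0, 0]
    - [0, 0, 0, 0, 0, 0]
  hand: 1

```text
time_s: 14.42
eef_pos: [0.5984, 0.0911, 0.1706]
tool_rot: [0.002, 0.34, 0.94, 0.002]
ft_force: [3.3, 5.0, 3.0]
grip_width: 0.0166
grasp_force: 58.5
```

Run:
```python
import numpy as np
R=np.array([[-.767,.642],[.642,.767]]);t0=np.arctan2(.0885,-.049)
P=lambda a:.1*np.array([np.cos(t0+a),np.sin(t0+a)])
A=np.arange(0,.93,.085)
for i in range(len(A)-1): print(round(A[i+1],3),(R.T@(P(A[i+1])-P(A[i]))*1e3).round(1),(np.array([.647,.003])+P(A[i+1])+[.0,0]).round(4))
```

```text
0.085 [ 2.7 -8.1] [0.5913 0.0861]
0.17 [ 2.  -8.3] [0.5845 0.081 ]
0.255 [ 1.3 -8.4] [0.5781 0.0754]
0.34 [ 0.6 -8.5] [0.5722 0.0693]
0.425 [-0.1 -8.5] [0.5668 0.0627]
0.51 [-0.8 -8.5] [0.562  0.0557]
0.595 [-1.6 -8.4] [0.5578 0.0483]
0.68 [-2.3 -8.2] [0.5543 0.0406]
0.765 [-2.9 -8. ] [0.5515 0.0326]
0.85 [-3.6 -7.7] [0.5493 0.0243]
```

>>> send_rows:
  series:
    - [0.0027, -0.0081, 0, 0, 0, 0]
    - [0.002, -0.0083, 0, 0, 0, 0]
    - [0.0013, -0.0084, 0, 0, 0, 0]
    - [0.0006, -0.0085, 0, 0, 0, 0]
    - [0, 0, 0, 0, 0, 0]

```text
time_s: 15.05
eef_pos: [0.572, 0.069, 0.1706]
tool_rot: [0.002, 0.341, 0.94, 0.001]
ft_force: [5.4, 3.8, 2.7]
grip_width: 0.0162
grasp_force: 58.7
```

Run:
```python
from h import *
s,T=state();R=T.as_matrix();print(s['eef_pos'].round(4),s['ft_force'].round(1),(R.T@s['ft_force']).round(1),s['grip_width'])
```

```text
[0.572  0.069  0.1706] [5.4 3.8 2.7] [-1.7  6.3 -2.7] 0.01621466584908369
```

>>> send_rows:
  series:
    - [-0.0001, -0.0085, 0, 0, 0, 0]
    - [-0.0008, -0.0085, 0, 0, 0, 0]
    - [-0.0016, -0.0084, 0, 0, 0, 0]
    - [-0.0023, -0.0082, 0, 0, 0, 0]
    - [0, 0, 0, 0, 0, 0]

```text
time_s: 15.68
eef_pos: [0.5549, 0.04, 0.1705]
tool_rot: [0.003, 0.341, 0.94, 0.002]
ft_force: [6.7, 4.0, 2.0]
grip_width: 0.0161
grasp_force: 58.7
```

>>> send_rows:
  series:
    - [-0.0029, -0.008, 0, 0, 0, 0]
    - [-0.0018, -0.0038, 0, 0, 0, 0]
    - [-0.0015, -0.0035, 0, 0, 0, 0]
    - [0, 0, 0, 0, 0, 0]

```text
time_s: 16.18
eef_pos: [0.5504, 0.0242, 0.1705]
tool_rot: [0.003, 0.34, 0.94, 0.002]
ft_force: [8.8, 2.8, 0.5]
grip_width: 0.0167
grasp_force: 58.9
```

Run:
```python
from h import *
s,T=state();R=T.as_matrix();c=s['eef_pos'];print(c.round(4),(R.T@s['ft_force']).round(1),s['grip_width'],s['grasp_force'])
fs=[r.grab_frame(n) for n in("wrist","scene","side")]
for g in fs:
  print([[(np.round(x['centre'],1).tolist(),round(x['confidence'],2)) for x in r.mark_of(t,g)][:4] for t in("knob_center","lever_pivot","clip_center")],proj(g,c+[0,0,.0135]).round(1),proj(g,np.array([.647,.003,.14])).round(1))
```

```text
[0.5504 0.0242 0.1705] [-4.9  7.8 -0.4] 0.01669455354067459 58.92893671989441
[[([262.6, 256.7], 0.68)], [], [([168.3, 124.4], 0.71), ([297.7, 20.1], 0.7), ([174.3, 108.4], 0.37)]] [265.7 256.3] [347.6 323.6]
[[([167.9, 254.7], 0.47)], [([198.2, 283.8], 0.95)], [([267.6, 176.8], 0.77), ([201.1, 217.2], 0.65), ([327.2, 132.4], 0.59), ([268.0, 130.1], 0.56)]] [168.1 253.5] [198. 283.]
[[([178.0, 275.0], 0.67)], [([176.6, 277.1], 0.59)], [([215.0, 227.3], 0.69), ([294.2, 226.4], 0.63), ([272.0, 249.2], 0.57), ([320.9, 278.0], 0.48)]] [167.6 244.1] [176.6 276.9]
```

>>> send_rows:
  series:
    - [0, 0, 0, 0, 0, 0]
    - [0, 0, 0, 0, 0, 0]
    - [0, 0, 0, 0, 0, 0]
    - [0, 0, 0, 0, 0, 0]

```text
time_s: 17.27
eef_pos: [0.5504, 0.0244, 0.1705]
tool_rot: [0.003, 0.34, 0.94, 0.001]
ft_force: [8.6, 2.7, 0.1]
grip_width: 0.016
grasp_force: 58.9
```

```bash
python3 -c "
from bench import r
print(r.job_done())"
```

```text
the job is handed in; nothing more can be done
None
```

I've handed the job in at about 17 s, but the judge gave no verdict: the steel clip is upright on the pan's front edge, pin about 10 mm above it, and the gripper holds the lever by its knob at about 0.85 rad, the fifth click, as worked out from the arm's path; I didn't go near the jar, bottle or bowl.

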